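Feel along the planed edge of a bent rail

TASK

Check the freshly planed top edge of the bent wooden rail for rough spots: with the gripper closed, run the fingertips lightly along the whole of the edge, following its curve, from the end with the round boss to the plain end, then lift clear. Press only gently into the soft bedding, do not grip or lift the rail, and leave the things around it where they are.

Things in the scene. Friction and masses are not known exactly. Their poses are not given: they have to be found in the camera images.
- rail (a joint): How far the bent rail is pressed down into its soft bedding, in m: 0 at rest, positive downward. It sinks evenly, wherever pressed from above, as a spring of about 1.5 N per mm and bottoms out at 6 mm (9 N); more than 15 N is far too hard. It cannot shift sideways. It could be pulled up, which must not happen.
- cradle: Low plywood cradle fixed to the bench (origin under its middle) that holds the rail on edge. The wooden rail is 240 mm long, 16 mm thick, 43 mm high, bent in plan as a shallow bow 35 mm deep; its level top edge is 75 mm above the bench. Cradle x runs along the rail's chord: end with the round boss at -120 mm, plain end at +120 mm; y points to the bow's bulging side, z up.
- edge0 (a point): Point 1 of 8 on the middle of the rail's 16 mm wide top edge; first point, 10 mm in from the end with the boss (a flat round wooden disc 44 mm across with a small dark bolt hole, its top 19 mm below the planed edge). Axes as the cradle's, in which it lies at x = -110, y = -11.9, z = 75 mm; the edge runs through all 8 points in a smooth bow.
- edge1 (a point): Point 2 of 8 on the middle of the rail's 16 mm wide top edge. Axes as the cradle's, in which it lies at x = -75, y = 3.8, z = 75 mm; the edge runs through all 8 points in a smooth bow.
- edge2 (a point): Point 3 of 8 on the middle of the rail's 16 mm wide top edge. Axes as the cradle's, in which it lies at x = -45, y = 12.6, z = 75 mm; the edge runs through all 8 points in a smooth bow.
- edge3 (a point): Point 4 of 8 on the middle of the rail's 16 mm wide top edge. Axes as the cradle's, in which it lies at x = -15, y = 17.0, z = 75 mm; the edge runs through all 8 points in a smooth bow.
- edge4 (a point): Point 5 of 8 on the middle of the rail's 16 mm wide top edge. Axes as the cradle's, in which it lies at x = 15, y = 17.0, z = 75 mm; the edge runs through all 8 points in a smooth bow.
- edge5 (a point): Point 6 of 8 on the middle of the rail's 16 mm wide top edge. Axes as the cradle's, in which it lies at x = 45, y = 12.6, z = 75 mm; the edge runs through all 8 points in a smooth bow.
- edge6 (a point): Point 7 of 8 on the middle of the rail's 16 mm wide top edge. Axes as the cradle's, in which it lies at x = 75, y = 3.8, z = 75 mm; the edge runs through all 8 points in a smooth bow.
- edge7 (a point): Point 8 of 8 on the middle of the rail's 16 mm wide top edge; last point, 10 mm in from the plain, square-cut end. Axes as the cradle's, in which it lies at x = 110, y = -11.9, z = 75 mm; the edge runs through all 8 points in a smooth bow.
- sanding_block: Loose wooden sanding block, 100 x 55 x 36 mm, origin under its centre, long side along x; lies on the hollow side of the rail. Leave it alone.
- bowl: Loose white ceramic bowl, 110 mm across, 45 mm high, origin under its centre; stands on the bulging side of the rail. Leave it alone.
- blue_plane: Loose blue plastic hand plane, 160 x 50 x 95 mm, origin under its centre, long side along x; lies to the robot's left. Leave it alone.
- clamp: Loose red plastic bar clamp lying flat, 200 x 80 x 22 mm, origin near the middle of its bar, bar along x; lies to the robot's right. Leave it alone.

How it is judged:
On the way, in this order (a step that is already met when the one before it is completed fails the run):
1. fingertips rest lightly on the top edge at the end with the boss (x of the grasp point in the frame of edge0 between -0.03 and 0.015 m and y of the grasp point in the frame of edge0 between -0.025 and 0.025 m and contact force between the fingers and rail above 0.3 N and value of joint rail above 0.0003 m), for 0.1 s.
2. fingertips pass along the edge in contact, point 2 of 8 (x of the grasp point in the frame of edge1 between -0.012 and 0.012 m and y of the grasp point in the frame of edge1 between -0.025 and 0.025 m and contact force between the fingers and rail above 0.3 N and value of joint rail above 0.0003 m), for 0.1 s.
3. fingertips pass along the edge in contact, point 3 of 8 (x of the grasp point in the frame of edge2 between -0.012 and 0.012 m and y of the grasp point in the frame of edge2 between -0.025 and 0.025 m and contact force between the fingers and rail above 0.3 N and value of joint rail above 0.0003 m), for 0.1 s.
4. fingertips pass along the edge in contact, point 4 of 8 (x of the grasp point in the frame of edge3 between -0.012 and 0.012 m and y of the grasp point in the frame of edge3 between -0.025 and 0.025 m and contact force between the fingers and rail above 0.3 N and value of joint rail above 0.0003 m), for 0.1 s.
5. fingertips pass along the edge in contact, point 5 of 8 (x of the grasp point in the frame of edge4 between -0.012 and 0.012 m and y of the grasp point in the frame of edge4 between -0.025 and 0.025 m and contact force between the fingers and rail above 0.3 N and value of joint rail above 0.0003 m), for 0.1 s.
6. fingertips pass along the edge in contact, point 6 of 8 (x of the grasp point in the frame of edge5 between -0.012 and 0.012 m and y of the grasp point in the frame of edge5 between -0.025 and 0.025 m and contact force between the fingers and rail above 0.3 N and value of joint rail above 0.0003 m), for 0.1 s.
7. fingertips pass along the edge in contact, point 7 of 8 (x of the grasp point in the frame of edge6 between -0.012 and 0.012 m and y of the grasp point in the frame of edge6 between -0.025 and 0.025 m and contact force between the fingers and rail above 0.3 N and value of joint rail above 0.0003 m), for 0.1 s.
8. fingertips on the edge at the plain end (x of the grasp point in the frame of edge7 between -0.015 and 0.03 m and y of the grasp point in the frame of edge7 between -0.025 and 0.025 m and contact force between the fingers and rail above 0.3 N and value of joint rail above 0.0003 m), for 0.1 s.
At the end, for the whole second after the job is handed in: The whole edge has been stroked in order from the end with the boss to the plain end; the fingers are off the rail, the rail is back at its resting height (within 1.5 mm), and the sanding block, bowl, hand plane and clamp are within 15 mm of where they were (value of joint rail between -0.0015 and 0.0015 m and contact force between the fingers and rail below 0.1 N and distance of each of sanding_block, bowl, blue_plane, clamp from where it was at the start of the episode below 0.015 m); the robot touches nothing.
It fails at once if the rail is pressed too hard (over 15 N) (contact force between anything else and rail above 15 N).
It fails at once if the rail is lifted (value of joint rail below -0.003 m).
It fails at once if the sanding block, bowl, hand plane or clamp is moved by more than 15 mm (distance of any of sanding_block, bowl, blue_plane, clamp from where it was at the start of the episode above 0.015 m).
It also fails if it takes over 51 s, if anything falls off the work surface, if the arm or the gripper's body presses on something with over 40 N, if the wrist force passes 120 N, or if a joint passes its speed limit or range.

ROBOT

A 7-joint arm with a two-finger parallel gripper is mounted at the origin on the work surface. World frame = base frame: x ahead of the robot, y to its left, z up, the work surface at z = 0. Lengths are in m, angles in rad, forces in N, time in s.
With the tool pointing down it reaches from about 0.4 to 0.85 m from the base axis. Payload 6.9 kg.
Tool frame: the origin (TCP) lies at the very end of the fingers, on their centre line; the grasp point (between the pads) lies 19 mm behind it; z points along the fingers, x is the direction in which the jaws open and shut, and the axes are right-handed (so a half turn about z gives the same grasp; the last joint's range is limited). The gripper opens to 85 mm and grips with 20 to 120 N. Pads are 22 mm wide; open, the fingers measure 114 mm over their backs; the gripper's body (76 mm by 85 mm) begins 54 mm behind the grasp point. The pads swing forward as they close: fully open they stand 13 mm farther back than shut.
Start: joints at [-1.073, 0.507, -0.238, 1.5, 0.126, 1.149, -0.155], TCP at [0.239, 0.577, 0.231] pointing down, gripper open.
Joint ranges: [-3.08, 3.08], [-0.24, 2.05], [-1.43, 1.35], [0, 2.5], [-1.52, 4.66], [0.17, 1.96], [-2.89, 2.89]. Speed limits (rad/s): [2.39, 2.39, 3.14, 3.14, 3.14, 3.14, 3.14].

INTERFACE

Orientations are given as a unit quaternion [w, x, y, z].
In Python, from plant import monitor, viewer, job_done gives the robot as it stands.
- The arm moves only by the shell command python3 -m creep 'ROWS' [OPENING]. ROWS is JSON, a list of rows, each an object of numbers: "x", "y", "z": the shift along the tool's x, y, z in mm; "spin": the turn about the tool's z in degrees. In form: [{"x": .., "y": .., "z": .., "spin": ..}, ...]. A call has 1 to 12 rows; each row is the pose to reach, as a shift and turn from the pose commanded when the call began, along the tool's axes at that moment; what a row does not reach only later rows make up. A row lasts 1/8 s, in which the tool goes at most 62.5 mm and 10.7 degrees, less where a joint would pass 70% of its speed; a pose out of reach is approached as far as the arm can. A call with a gripper value outside its range is refused whole. OPENING is the gripper command: -1 is fully open, 1 is shut, values between are in proportion, set as the call begins (- or left out, the last holds). The fingers move at their own pace and stop on an object; the grip force is fixed at half the most. Time passes only in rows, so rows that repeat a pose let the fingers close. It gives the time, the measured TCP pose, the force and the opening at its end, in the units of the state.
- monitor.sense(): the state, without advancing time (a new reading comes with each control period).
- viewer.capture(name): name is "scene" or "top" or "wrist"; returns a dict with "img" (384x512x3 uint8, red, green, blue), "z_map" (384x512 float32, m along the optical axis (not along the pixel's ray), 0 where there is no reading), "K" (3x3 intrinsics, pixels), "extrinsics" (4x4, takes a point from camera to world coordinates); the wrist camera has in their place "tool_from_camera" (4x4, takes a point from camera to tool coordinates, whose origin is the TCP and whose axes are the tool frame's). Camera axes: x right, y down, z forward; pixel columns grow to the right and rows downward; lengths in m; the calibration is good to about 2 mm. A picture is of the moment at which its call begins: read the wrist's pose just before it.
- job_done(): hands the job in, once; it reports no verdict.
The state is a dict: "time_s": time; "qpos": joint angles; "qd": joint speeds; "effort": joint torques, N m; "tcp_pos": TCP position; "eef_rot": TCP orientation; "contact_force": force on the tool from outside, world axes, zero at the start; "moment": the same for the moment, N m; "gripper_width": finger opening in m.
Only numpy, scipy, OpenCV 4.12 (cv2) and the standard library are available. Lean on these libraries where they do the work, as an engineer would, in place of code of your own. Each camera call takes 0.05 s, during which the arm holds its last target.

## Working session

There is one attempt and no reset: what is moved stays moved. The work goes in short steps, Python scripts to look and compute and a shell command to move; the robot and the scene stay as the last step left them, time stands still between calls to the robot, and variables do not carry over. Pictures are saved under pics/ and viewed, and the job is handed in when it is done.

```bash
ls; mkdir -p pics; python3 - <<'E'
from plant import monitor, viewer
import cv2,numpy as np
print(monitor.sense())
for n in ["top","scene"]:
    c=viewer.capture(n); cv2.imwrite(f"pics/{n}0.png",c["img"][:,:,::-1]); np.savez(f"{n}0.npz",**c); print(n,c["K"],c["extrinsics"])
E
```

```text
pics
{'time_s': 0.0, 'qpos': array([-1.07249142,  0.50834098, -0.23754707,  1.50115108,  0.12567864,
        1.14887717, -0.15477701]), 'qd': array([-0.0020268 ,  0.00070907, -0.00075443,  0.0002817 ,  0.00071689,
       -0.00033971,  0.00092935]), 'effort': array([-8.01009537e-04, -6.20602012e+01, -2.18691118e+00, -2.49657851e+01,
        1.27618283e-02,  1.18225932e-02, -2.52797616e-05]), 'tcp_pos': array([0.23909813, 0.57690995, 0.23042218]), 'eef_rot': array([ 4.97533709e-04,  8.31483927e-01,  5.55548088e-01, -7.43169925e-04]), 'contact_force': array([-0.31349397,  0.69622147, -0.10622751]), 'moment': array([-0.01569154,  0.00598867, -0.00185437]), 'gripper_width': 0.08528423624885662}
top [[381.48702345   0.         256.35996225]
 [  0.         381.48702345 192.65658071]
 [  0.           0.           1.        ]] [[ 0.00741872 -0.988098    0.15364672  0.35280974]
 [-0.99978166 -0.01033076 -0.01816311  0.00854804]
 [ 0.01953422 -0.15347842 -0.9879589   1.38669791]
 [ 0.          0.          0.          1.        ]]
scene [[381.93915525   0.         253.52989411]
 [  0.         381.93915525 187.53796589]
 [  0.           0.           1.        ]] [[ 0.80030651  0.46398057 -0.37977825  1.07180483]
 [ 0.59957193 -0.61421519  0.51308206 -0.72091907]
 [ 0.00479454 -0.63832729 -0.76975014  1.13290829]
 [ 0.          0.          0.          1.        ]]
```

View pics/top0.png

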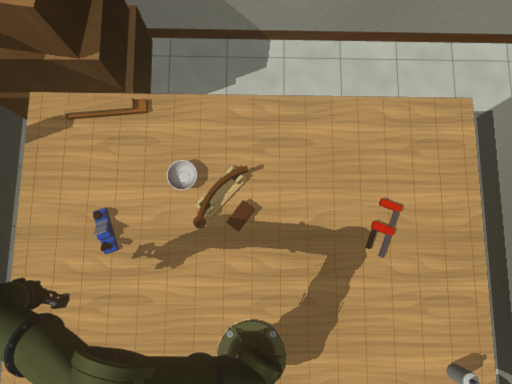

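View pics/scene0.png

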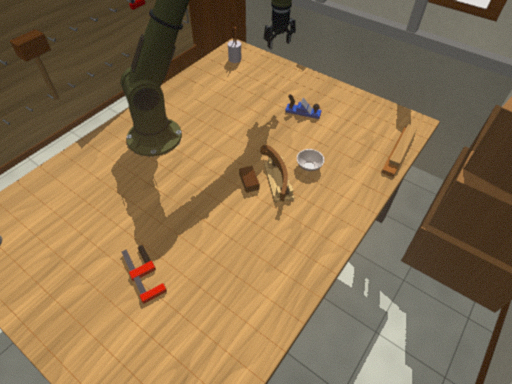

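```bash
python3 - <<'E'
import numpy as np,cv2
for n in ["top","scene"]:
    c=np.load(f"{n}0.npz");K,E,d=c["K"],c["extrinsics"],c["z_map"]
    v,u=np.mgrid[:384,:512]
    P=np.stack([(u-K[0,2])/K[0,0]*d,(v-K[1,2])/K[1,1]*d,d],-1)@E[:3,:3].T+E[:3,3]
    np.save(n+"_P.npy",P)
    m=(d>0)&(abs(P[...,2]-0.075)<0.006)&(P[...,0]>0.2)
    k,l,s,ce=cv2.connectedComponentsWithStats(m.astype(np.uint8))
    for i in range(1,k):
        if s[i,4]>40:
            q=P[l==i]; print(n,s[i],q.mean(0).round(4),q.min(0).round(3),q.max(0).round(3))
E
```

```text
top [ 19   0  51  38 139] [1.1778 0.7409 0.0752] [1.129 0.691 0.069] [1.281 0.86  0.081]
top [197 165  51  53 337] [0.5742 0.1166 0.0741] [0.47  0.018 0.069] [0.655 0.188 0.081]
scene [362   3  48  16 106] [0.3681 1.5334 0.0745] [0.206 1.516 0.069] [0.503 1.546 0.081]
scene [345  16 167  57 405] [0.6965 1.3234 0.075 ] [0.203 1.31  0.069] [1.108 1.343 0.081]
scene [421  20  91  31 215] [0.8267 1.5334 0.0752] [0.57  1.515 0.069] [1.055 1.562 0.081]
scene [479 142  33  19  98] [1.1918 0.7094 0.0747] [1.131 0.697 0.069] [1.258 0.722 0.081]
scene [267 146  21  49 241] [0.5749 0.1179 0.0764] [0.467 0.019 0.069] [0.654 0.195 0.081]
```

The top view shows the rail running from the boss end (about 200,222) to the plain end (about 245,168). It bulges towards the bowl (182,175), and the block (242,215) is on the hollow side. Next I'll fit the bow's pose.

```bash
python3 - <<'E'
import numpy as np,cv2
from scipy.optimize import least_squares
from scipy.spatial import cKDTree
xs=np.linspace(-.12,.12,481)
def fit(Q):
    def f(p):
        c,s=np.cos(p[2]),np.sin(p[2]); D=Q-p[:2]
        X=D[:,0]*c+D[:,1]*s; Y=-D[:,0]*s+D[:,1]*c
        t=np.clip(X,-.12,.12); r=(Y-(.0175-.035*(t/.12)**2))*0.9
        # end penalty and coverage
        return np.r_[np.hypot(np.maximum(abs(r)-.006,0),0), 0.5*r, 3*np.maximum(abs(X)-.119,0)]
    return min((least_squares(f,[Q[:,0].mean(),Q[:,1].mean(),a],loss='soft_l1',f_scale=.004) for a in np.radians([-60,-45,-30])),key=lambda r:r.cost)
allq=[]
for n,b in [("top",(197,165,51,53)),("scene",(267,146,21,49))]:
    P=np.load(n+"_P.npy"); x,y,w,h=b
    m=np.zeros(P.shape[:2],bool); m[y:y+h,x:x+w]=1
    m&=abs(P[...,2]-.075)<.005
    Q=P[m]; 
    r=fit(Q[:,:2]);p=r.x
    c,s=np.cos(p[2]),np.sin(p[2]);D=Q[:,:2]-p[:2];X=D[:,0]*c+D[:,1]*s;Y=-D[:,0]*s+D[:,1]*c
    e=Y-(.0175-.035*(X/.12)**2)
    print(n,p.round(4),np.degrees(p[2]).round(1),r.cost,"X",np.percentile(X,[0,1,99,100]).round(4),"e",np.percentile(e,[2,25,50,75,98]).round(4),'z',np.percentile(Q[:,2],[10,50,90]).round(4))
E
python3 - <<'E'
import cv2
a=cv2.imread('pics/top0.png')[140:250,150:290];cv2.imwrite('pics/topz.png',cv2.resize(a,None,fx=5,fy=5,interpolation=2))
E
```

```text
top [ 0.5717  0.1117 -0.7476] -42.8 0.0009055710978713268 X [-0.1238 -0.1191  0.1171  0.1223] e [-0.0083 -0.0045  0.0002  0.0046  0.0086] z [0.0714 0.0742 0.0775]
scene [ 0.57    0.1167 -0.7424] -42.5 0.0008422407839575164 X [-0.1252 -0.1203  0.1205  0.1232] e [-0.009  -0.005  -0.0001  0.0045  0.0093] z [0.0733 0.0763 0.0788]
```

View pics/topz.png

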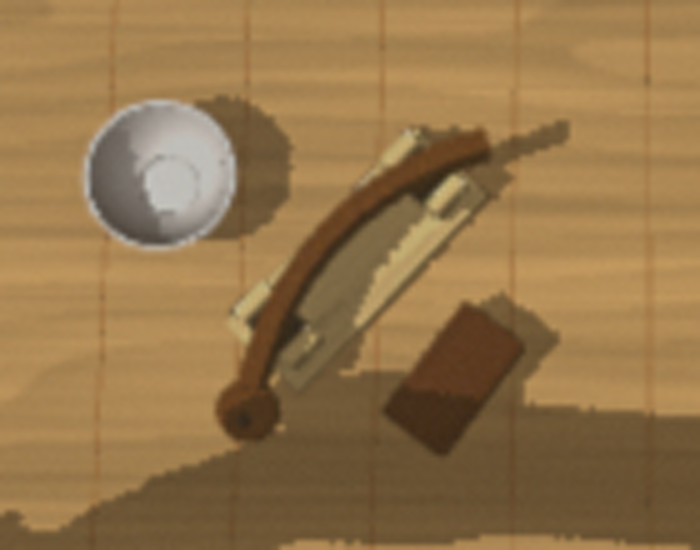

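```bash
cat > h.py <<'E'
import numpy as np,sys
from plant import monitor
from scipy.spatial.transform import Rotation as R
O=np.array([.5709,.1142]);A=np.radians(-42.7)
X=np.array([np.cos(A),np.sin(A)]);Y=np.array([-np.sin(A),np.cos(A)])
def go(x,y=None,z=None):
    y=17.5-35*(x/120)**2 if y is None else y
    s=monitor.sense();w=O+X*x/1e3+Y*y/1e3
    d=np.r_[w-s["tcp_pos"][:2],0]; q=s["eef_rot"];r=R.from_quat([*q[1:],q[0]])
    t=r.inv().apply(d)*1e3
    return t.round(1),w
def st():
    s=monitor.sense();D=s["tcp_pos"][:2]-O;q=s["eef_rot"];r=R.from_quat([*q[1:],q[0]]).as_matrix()
    cx,cy=D@X*1e3,D@Y*1e3
    print("t",s["time_s"],"cradle",round(cx,1),round(cy,1),"dev",round(cy-17.5+35*(cx/120)**2,1),"z",(s["tcp_pos"][2]*1e3).round(2),"F",s["contact_force"].round(2),"w",s["gripper_width"].round(4),"yang",np.degrees(np.arctan2(r[1,1],r[0,1])).round(1),"zax",r[:,2].round(3))
E
python3 -c "
from h import *
st();print(go(-113))"
```

```text
Traceback (most recent call last):
  File "h.py", line 15, in st
    print("t",s["time_s"],"cradle",round(cx,1),round(cy,1),"dev",round(cy-17.5+35*(cx/120)**2,1),"z",(s["tcp_pos"][2]*1e3).round(2),"F",s["contact_force"].round(2),"w",s["gripper_width"].round(4),"yang",np.degrees(np.arctan2(r[1,1],r[0,1])).round(1),"zax",r[:,2].round(3))
                                                                                                                                                                        ^^^^^^^^^^^^^^^^^^^^^^^^
AttributeError: 'float' object has no attribute 'round'
```

```bash
sed -i 's/s\["gripper_width"\].round(4)/round(s["gripper_width"],4)/' h.py
python3 -c "
from h import *
st();print(go(-113))"
```

```text
t 0.1 cradle -557.6 115.1 dev 853.3 z 230.53 F [ 0.6 -0.7 -1.1] w 0.0852 yang -22.5 zax [-0.001 -0.002 -1.   ]
(array([-274.2,  372.9,    0.5]), array([0.47867524, 0.18088441]))
```

```bash
python3 -m creep '[{"x":-34,"y":47,"z":0,"spin":3},{"x":-69,"y":93,"z":0,"spin":6},{"x":-103,"y":140,"z":0,"spin":9},{"x":-137,"y":186,"z":0,"spin":12},{"x":-171,"y":233,"z":0,"spin":15},{"x":-206,"y":280,"z":0,"spin":18},{"x":-240,"y":326,"z":0,"spin":20},{"x":-274,"y":373,"z":0,"spin":20},{"x":-274,"y":373,"z":0,"spin":20},{"x":-274,"y":373,"z":0,"spin":20},{"x":-274,"y":373,"z":0,"spin":20},{"x":-274,"y":373,"z":0,"spin":20}]' 1
python3 -c "
from h import *
st();print(go(-113))"
```

```text
time_s: 1.6
tcp_pos: [0.4783, 0.1827, 0.2312]
eef_rot: [-0.0, 0.915, 0.404, -0.0]
contact_force: [-0.7, -0.4, -0.6]
gripper_width: 0.0001
t 1.6 cradle -114.5 -12.4 dev 1.9 z 231.24 F [-0.73 -0.38 -0.59] w 0.0001 yang -42.4 zax [-0.  0. -1.]
(array([-1.1,  1.5, -0. ]), array([0.47867524, 0.18088441]))
```

```bash
python3 - <<'E'
from plant import monitor, viewer
from h import *
import cv2
s=monitor.sense();c=viewer.capture("wrist");I=c["img"][:,:,::-1].copy()
d,K,T=c["z_map"],c["K"],c["tool_from_camera"]
q=s["eef_rot"];r=R.from_quat([*q[1:],q[0]]).as_matrix()
v,u=np.mgrid[:384,:512]
P=(np.stack([(u-K[0,2])/K[0,0]*d,(v-K[1,2])/K[1,1]*d,d],-1)@T[:3,:3].T+T[:3,3])@r.T+s["tcp_pos"]
m=(d>0)&(abs(P[...,2]-.075)<.004)
D=P[m][:,:2]-O;x=D@X*1e3;y=D@Y*1e3
for a in range(-125,125,10):
    k=(x>=a)&(x<a+10)&(abs(y)<40)
    if k.sum()>20:print(a,k.sum(),"dev mid",((lambda e:(np.percentile(e,3)+np.percentile(e,97))/2)(y[k]-17.5+35*(x[k]/120)**2)).round(1),"z",np.median(P[m][k][:,2]).round(4))
k=abs(y)<40;print(x[k].min(),x[k].max())
for xx in [-120,-110,-75,-45,-15,15,45,75,110]:
    w=np.r_[O+X*xx/1e3+Y*(17.5-35*(xx/120)**2)/1e3,.075]
    p=T[:3,:3].T@(r.T@(w-s["tcp_pos"])-T[:3,3])
    if p[2]>0:
        p=K@p/p[2]; cv2.circle(I,(int(p[0]),int(p[1])),3,(0,255,0),-1)
cv2.imwrite("pics/w1.png",I)
E
```

```text
-125 110 dev mid 0.1 z 0.0743
-115 163 dev mid -0.4 z 0.0744
-105 151 dev mid -0.4 z 0.0744
-95 144 dev mid -0.3 z 0.0743
-85 133 dev mid -0.5 z 0.0743
-75 136 dev mid -0.5 z 0.0742
-65 116 dev mid -0.5 z 0.0742
-55 97 dev mid -0.2 z 0.0743
-124.62498078866216 76.15688025545477
```

View pics/w1.png

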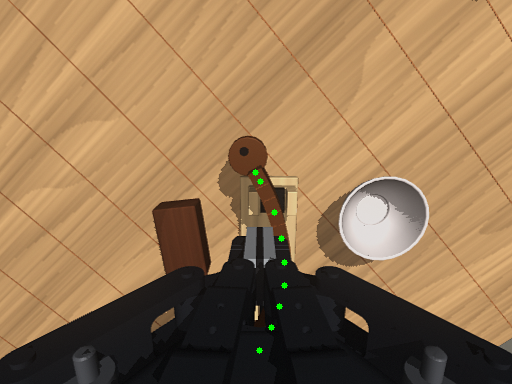

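The fitted points lie on the rail in the wrist view: the boss is at (247,155) and the edge runs down from (255,172). Deviations are under 1 mm, so I'll descend.

```bash
python3 -m creep '[{"x":-1,"y":1,"z":40,"spin":0},{"x":-2,"y":2,"z":80,"spin":0},{"x":-2,"y":2,"z":120,"spin":0},{"x":-2,"y":2,"z":142,"spin":0},{"x":-2,"y":2,"z":149,"spin":0},{"x":-2,"y":2,"z":149,"spin":0},{"x":-2,"y":2,"z":149,"spin":0},{"x":-2,"y":2,"z":149,"spin":0}]'
python3 -c "
from h import *
st();print(go(-113))"
```

```text
time_s: 2.65
tcp_pos: [0.4796, 0.1789, 0.0832]
eef_rot: [0.0, 0.915, 0.403, 0.001]
contact_force: [1.0, -1.1, 0.4]
gripper_width: -0.0001
t 2.65 cradle -111.0 -14.4 dev -2.0 z 83.19 F [ 1.01 -1.06  0.41] w -0.0001 yang -42.5 zax [ 0.002  0.001 -1.   ]
(array([ 0.9, -2. , -0. ]), array([0.47867524, 0.18088441]))
```

```bash
python3 -m creep '[{"x":1,"y":-2,"z":2,"spin":0},{"x":1,"y":-2,"z":4,"spin":0},{"x":1,"y":-2,"z":6,"spin":0},{"x":1,"y":-2,"z":7,"spin":0},{"x":1,"y":-2,"z":8,"spin":0},{"x":1,"y":-2,"z":9,"spin":0},{"x":1,"y":-2,"z":9,"spin":0}]'
python3 -c "
from h import *
st();print(go(-113))"
```

```text
time_s: 3.52
tcp_pos: [0.4782, 0.1807, 0.0733]
eef_rot: [0.0, 0.915, 0.403, -0.0]
contact_force: [-2.1, 0.5, 3.0]
gripper_width: 0.0002
t 3.525 cradle -113.2 -14.0 dev -0.4 z 73.33 F [-2.07  0.54  2.96] w 0.0002 yang -42.5 zax [-0. -0. -1.]
(array([ 0.5,  0.2, -0. ]), array([0.47867524, 0.18088441]))
```

```bash
for i in 1; do python3 -m creep '[{"x":0,"y":0,"z":1,"spin":0},{"x":0,"y":0,"z":1,"spin":0},{"x":0,"y":0,"z":1,"spin":0}]'; python3 -m creep '[{"x":0,"y":0,"z":0,"spin":0}]' ; python3 -m creep '[{"x":0,"y":0,"z":0,"spin":0}]'; done
python3 -c "
from h import *
st();print(go(-113)[0],go(-75)[0])"
```

```text
time_s: 3.9
tcp_pos: [0.4782, 0.1807, 0.0723]
eef_rot: [0.0, 0.915, 0.403, -0.0]
contact_force: [-0.6, 0.6, 4.5]
gripper_width: 0.0001
time_s: 4.03
tcp_pos: [0.4782, 0.1807, 0.0723]
eef_rot: [0.0, 0.915, 0.403, -0.0]
contact_force: [-0.9, -0.9, 3.4]
gripper_width: -0.0002
time_s: 4.15
tcp_pos: [0.4782, 0.1807, 0.0723]
eef_rot: [0.0, 0.915, 0.403, -0.0]
contact_force: [-2.5, -0.6, 4.5]
gripper_width: 0.0002
t 4.15 cradle -113.2 -14.0 dev -0.3 z 72.29 F [-2.47 -0.59  4.48] w 0.0002 yang -42.5 zax [-0. -0. -1.]
[ 0.4  0.2 -0. ] [17.7 38.3 -0. ]
```

```bash
python3 -m creep '[{"x":2.5,"y":4,"z":0,"spin":0},{"x":4.5,"y":8,"z":0,"spin":0},{"x":6.5,"y":12,"z":0,"spin":0},{"x":8.5,"y":16,"z":0,"spin":0},{"x":10.5,"y":20,"z":0,"spin":0},{"x":12,"y":24,"z":0,"spin":0},{"x":14,"y":28,"z":0,"spin":0},{"x":15.5,"y":32,"z":0,"spin":0},{"x":17,"y":36,"z":0,"spin":0},{"x":18.5,"y":40,"z":0,"spin":0},{"x":20,"y":44,"z":0,"spin":0},{"x":21,"y":48,"z":0,"spin":0}]'
python3 -c "
from h import *
st();print(go(-65)[0],go(-17)[0])"
```

```text
time_s: 5.65
tcp_pos: [0.5282, 0.1638, 0.0723]
eef_rot: [-0.0, 0.915, 0.403, 0.0]
contact_force: [-2.9, 1.4, 5.3]
gripper_width: -0.0004
t 5.65 cradle -65.0 7.5 dev 0.3 z 72.31 F [-2.94  1.36  5.3 ] w -0.0004 yang -42.5 zax [ 0.  0. -1.]
[-0.2  0.  -0. ] [ 9.2 48.   0. ]
```

```bash
python3 -m creep '[{"x":1,"y":4,"z":0,"spin":0},{"x":2,"y":8,"z":0,"spin":0},{"x":3,"y":12,"z":0,"spin":0},{"x":4,"y":16,"z":0,"spin":0},{"x":5,"y":20,"z":0,"spin":0},{"x":6,"y":24,"z":0,"spin":0},{"x":6.5,"y":28,"z":0,"spin":0},{"x":7,"y":32,"z":0,"spin":0},{"x":8,"y":36,"z":0,"spin":0},{"x":8.5,"y":40,"z":0,"spin":0},{"x":9,"y":44,"z":0,"spin":0},{"x":9.5,"y":48,"z":0,"spin":0}]'
python3 -c "
from h import *
st();print(go(-17)[0],go(31)[0])"
```

```text
time_s: 7.15
tcp_pos: [0.5699, 0.1382, 0.0723]
eef_rot: [-0.0, 0.915, 0.403, -0.0]
contact_force: [-2.6, 1.5, 3.5]
gripper_width: 0.0
t 7.15 cradle -17.0 17.0 dev 0.2 z 72.28 F [-2.59  1.51  3.53] w 0.0 yang -42.5 zax [-0.  0. -1.]
[-0.2  0.  -0. ] [-2. 48. -0.]
```

```bash
python3 -m creep '[{"x":0,"y":4,"z":0,"spin":0},{"x":0,"y":8,"z":0,"spin":0},{"x":0.5,"y":12,"z":0,"spin":0},{"x":0.5,"y":16,"z":0,"spin":0},{"x":0.5,"y":20,"z":0,"spin":0},{"x":0.5,"y":24,"z":0,"spin":0},{"x":0,"y":28,"z":0,"spin":0},{"x":0,"y":32,"z":0,"spin":0},{"x":-0.5,"y":36,"z":0,"spin":0},{"x":-1,"y":40,"z":0,"spin":0},{"x":-1.5,"y":44,"z":0,"spin":0},{"x":-2,"y":48,"z":0,"spin":0}]'
python3 -c "
from h import *
st();print(go(31)[0],go(79)[0])"
```

```text
time_s: 8.65
tcp_pos: [0.6038, 0.1042, 0.0723]
eef_rot: [0.0, 0.915, 0.403, -0.0]
contact_force: [-1.2, 2.2, 4.9]
gripper_width: -0.0004
t 8.65 cradle 31.0 15.0 dev -0.2 z 72.26 F [-1.2   2.18  4.93] w -0.0004 yang -42.5 zax [-0. -0. -1.]
[ 0.2  0.  -0. ] [-12.8  48.   -0. ]
```

```bash
python3 -m creep '[{"x":-0.5,"y":4,"z":0,"spin":0},{"x":-1,"y":8,"z":0,"spin":0},{"x":-2,"y":12,"z":0,"spin":0},{"x":-3,"y":16,"z":0,"spin":0},{"x":-4,"y":20,"z":0,"spin":0},{"x":-5,"y":24,"z":0,"spin":0},{"x":-6,"y":28,"z":0,"spin":0},{"x":-7,"y":32,"z":0,"spin":0},{"x":-8.5,"y":36,"z":0,"spin":0},{"x":-10,"y":40,"z":0,"spin":0},{"x":-11,"y":44,"z":0,"spin":0},{"x":-12.5,"y":48,"z":0,"spin":0}]'
python3 -c "
from h import *
st();print(go(79)[0],go(113)[0])"
```

```text
time_s: 10.15
tcp_pos: [0.6308, 0.0626, 0.0723]
eef_rot: [-0.0, 0.915, 0.403, 0.0]
contact_force: [-1.5, 2.8, 4.8]
gripper_width: -0.0002
t 10.15 cradle 79.0 2.7 dev 0.4 z 72.26 F [-1.48  2.84  4.83] w -0.0002 yang -42.5 zax [-0.  0. -1.]
[-0.3 -0.  -0. ] [-16.3  33.9  -0. ]
```

```bash
python3 -m creep '[{"x":-2,"y":4,"z":0,"spin":0},{"x":-3.5,"y":8,"z":0,"spin":0},{"x":-5.5,"y":12,"z":0,"spin":0},{"x":-7,"y":16,"z":0,"spin":0},{"x":-9,"y":20,"z":0,"spin":0},{"x":-11,"y":24,"z":0,"spin":0},{"x":-13,"y":28,"z":0,"spin":0},{"x":-15,"y":32,"z":0,"spin":0},{"x":-17,"y":36,"z":0,"spin":0},{"x":-17,"y":36,"z":0,"spin":0},{"x":-17,"y":36,"z":0,"spin":0}]'
python3 -c "
from h import *
st();print(go(115)[0])"
```

```text
time_s: 11.52
tcp_pos: [0.6461, 0.0249, 0.0724]
eef_rot: [0.001, 0.915, 0.402, 0.0]
contact_force: [-0.2, -0.0, 4.2]
gripper_width: 0.0
t 11.525 cradle 115.8 -14.7 dev 0.4 z 72.39 F [-0.24 -0.    4.23] w 0.0 yang -42.5 zax [ 0.001 -0.001 -1.   ]
[ 0.  -0.8 -0. ]
```

Still in contact at the plain end, with a light force. Lifting straight up now.

```bash
python3 -m creep '[{"z":-3},{"z":-10},{"z":-30},{"z":-60},{"z":-90},{"z":-120},{"z":-130},{"z":-130},{"z":-130},{"z":-130}]' || python3 -m creep '[{"x":0,"y":0,"z":-3,"spin":0},{"x":0,"y":0,"z":-10,"spin":0},{"x":0,"y":0,"z":-30,"spin":0},{"x":0,"y":0,"z":-60,"spin":0},{"x":0,"y":0,"z":-90,"spin":0},{"x":0,"y":0,"z":-120,"spin":0},{"x":0,"y":0,"z":-120,"spin":0},{"x":0,"y":0,"z":-120,"spin":0}]'
python3 - <<'E'
from h import *; st()
from plant import viewer
import cv2
c=viewer.capture("top");cv2.imwrite("pics/top9.png",c["img"][:,:,::-1])
a=cv2.imread("pics/top0.png");b=cv2.imread("pics/top9.png")
cv2.imwrite("pics/cmp.png",np.hstack([a[130:280,80:420],b[130:280,80:420]]))
c=viewer.capture("scene");cv2.imwrite("pics/scene9.png",c["img"][:,:,::-1])
E
```

```text
time_s: 12.52
tcp_pos: [0.6451, 0.0259, 0.1918]
eef_rot: [-0.0, 0.915, 0.403, -0.001]
contact_force: [0.5, -0.3, -0.5]
gripper_width: 0.0002
t 12.525 cradle 114.4 -14.6 dev -0.3 z 191.77 F [ 0.55 -0.25 -0.54] w 0.0002 yang -42.5 zax [-0.001 -0.    -1.   ]$[0]: bad value
```

View pics/cmp.png

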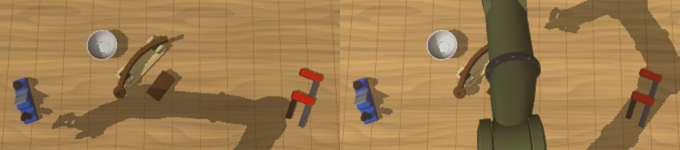

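View pics/scene9.png

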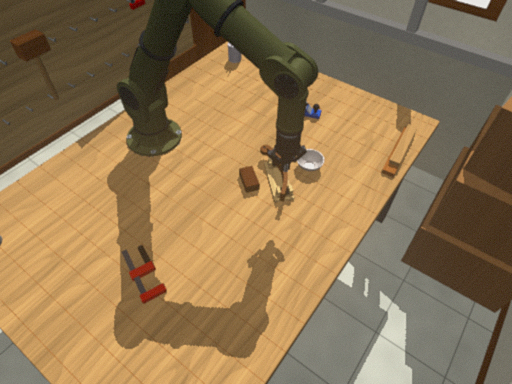

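In the comparison, the bowl, plane and clamp sit at the same pixels before and after. The scene view shows the sanding block still at (249,179). The tool is clear, about 117 mm above the edge, with force at the noise level. Handing in.

```bash
python3 -c "
from plant import job_done
print(job_done())"
```

```text
the job is handed in; nothing more can be done
None
```

I ran the closed fingertips along the whole top edge of the rail, from the boss end to the plain end. I then lifted straight up and handed the job in at about 12.6 s. No verdict was reported.

- **Path:** I found the rail from the top and scene cameras, whose fits differed by about 5 mm, and used the average. A wrist-camera check then put the edge within about 0.5 mm of that over the boss-end half. At the readings taken during the stroke, the fingertips were within about 0.4 mm of the edge's centre line.
- **Pressure:** The tip stayed about 2.7 mm below the rest height. Vertical force read 3.4–5.3 N, with noise of about 1 N, well under the 15 N limit. Force was read only between moves, so I did not see it at every moment.
- **Last checks:** The fingers are about 117 mm above the edge and the force is at noise level. By eye, the bowl, hand plane, clamp and sanding block look unmoved in the before-and-after pictures. The sanding block was visible only in the scene view, because the arm hid it from above.
- **Not checked:** I did not measure the rail's height after lifting.
- **Failed:** One version of the lift command was refused for its format. I reissued it in full and nothing moved in between.

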